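# Open the gas well of a sparkling-water maker

## Robot

A 6-joint arm with a two-finger parallel gripper is mounted at the origin on a cart in front of the work surface, level with it; the furniture and walls round the work are solid. World frame = base frame: x ahead of the robot, y to its left, z up, the work surface at z = 0. Lengths are in m, angles in rad, forces in N, time in s.
With the tool pointing down it reaches from about 0.225 to 0.875 m from the base axis. Payload 3.4 kg.
Tool frame: the origin (TCP) lies on the centre line of the jaws, within the pads' length; the fingertips stand 17 mm ahead of it and the grasp point (between the pads) lies 2 mm behind it; z points along the fingers, y is the line along which they close (so a half turn about z gives the same grasp; the last joint's range is limited). The gripper opens to 85 mm and grips with 20 to 120 N. Pads are 22 mm wide; open, the fingers measure 114 mm over their backs; the gripper's body (76 mm by 85 mm) begins 54 mm behind the grasp point. The pads swing forward as they close: fully open they stand 13 mm farther back than shut.
Start: joints at [1.034, 0.276, 1.505, -0, 1.361, -0.121], TCP at [0.232, 0.526, 0.248] pointing down, gripper open.
Joint ranges: [-2.89, 2.89], [-0.75, 2.08], [0.22, 2.7], [-1.18, 4.32], [0.11, 2.71], [-2.7, 2.7]. Speed limits (rad/s): [2.57, 2.57, 3.14, 3.14, 3.14, 3.14].

## Interface

Orientations are given as a unit quaternion [w, x, y, z].
In Python, from rig import manip gives the robot as it stands.
- The arm moves only by the tool move_arm, never from a script. Its argument "steps" is one flat list of numbers, 7 for each row, row after row: the turn, a rotation vector about the world's x, y, z normalised to -1 to 1, where 1 is 360 degrees, then the shift along the world's x, y, z normalised to -1 to 1, where 1 is 1 m, then the opening, from -1 (shut) to 1 (fully open). A call has exactly 10 rows; each row is the pose to reach, as a shift and turn from the pose commanded when the call began, turning the shorter way round; what a row does not reach only later rows make up. A row lasts 1/10 s, in which the tool goes at most 50 mm and 8.59 degrees, less where a joint would pass 70% of its speed; a pose out of reach is approached as far as the arm can. A call with a number of a shift or a turn outside -1 to 1 is refused whole. A call with a gripper value outside its range is refused whole. The fingers move at their own pace and stop on an object; "squeeze" is the grip in N (left out, the last holds). Time passes only in rows, so rows that repeat a pose let the fingers close, or fill a call up. It gives the time, the measured TCP pose, the force, the opening and the grip force at its end, in the units of the state.
- manip.get_state(): the state, without advancing time (a new reading comes with each control period).
- manip.get_image(name): name is "scene" or "top" or "wrist"; returns a dict with "pixels" (420x560x3 uint8, blue, green, red), "fx", "fy", "cx", "cy" (pixels), "R" (3x3) and "t" (3): a world point X has camera coordinates R X + t. Camera axes: x right, y down, z forward; pixel columns grow to the right and rows downward; lengths in m; the calibration is good to about 2 mm. A picture is of the moment at which its call begins. There is no depth.
- manip.sign_off(): hands the job in; it is judged then, once.
The state is a dict: "clock": time; "qpos": joint angles; "qd": joint speeds; "effort": joint torques, N m; "position": TCP position; "ee_rot": TCP orientation; "contact_force": force on the tool from outside, world axes, zero at the start; "moment": the same for the moment, N m; "width": finger opening in m; "gripper_force": force on a finger pad.
Only numpy, scipy, OpenCV 4.12 (cv2) and the standard library are available. Lean on these libraries where they do the work, as an engineer would, in place of code of your own. Each camera call takes 0.05 s, during which the arm holds its last target. There are 200 camera calls.

## Task

Get the sparkling-water maker ready for a new gas cartridge: first turn its vent knob clockwise until it clicks past its catch to the far end, then unscrew the round cap of the gas well and lift it straight off. Nothing shows whether the cap's thread is right- or left-handed, so try gently both ways, without pulling it off by force. Finish with the cap still held in the gripper, upright, about 10 cm above its neck, with the knob left turned; leave the things round the machine where they are.

Things in the scene. Friction and masses are not known exactly. Their poses are not given: they have to be found in the camera images.
- soda_maker: the sparkling-water maker: a fixed white box 180 mm deep (x), 270 mm wide (y), its deck 61 mm above the worktop; a raised pod along its far side (top 107 mm above the worktop, near face 43 mm beyond the origin). Origin under the box on the worktop; x to its rear, y to its left, z up. Knob axis at (-30, -70) mm, cap axis at (-30, +70) mm in this frame.
- vent_knob (a joint): turn of the vent knob, rad: 0 closed, grows clockwise seen from above to 0.7 (40 degrees), the end stop. A sprung catch resists with up to about 0.2 N m until 0.35, then throws the knob on to 0.7, where it stays by itself; let go before 0.35 it springs back to 0.
- vent_knob_grip (a point): centre of the knob's grip bar, on its axis, 99 mm above the worktop, 10 mm below the bar's top. The bar is 50 mm long (along this point's x axis), 14 mm thick (y) and 34 mm tall, on a disc 54 mm across; pinch its thickness from above. At 0 it stands 0.35 rad anticlockwise of the machine's x axis, at 0.7 it stands 0.35 rad clockwise of it.
- cap_center (a point): middle of the loose black ribbed round screw cap: 50 mm across, 36 mm tall, 60 g, z along its axis; a small raised bar on top runs along its +x. Seated, this point is 94 mm above the worktop, the cap's top 112 mm and the lower edge of its skirt 76 mm (15 mm above the deck). It turns almost freely; its round wall slips in the fingers when turned on against a stop.
- well_mouth (a point): centre of the fixed steel neck's rim under the cap, 100 mm above the worktop, 6 mm above a seated cap's middle. One way the cap turns at most 0.2 rad to a firm stop, the other way 1.1 rad to a firm stop; from 0.9 rad to there its inner lugs are clear and it lifts off, before that it lifts 2 mm and is held fast. Which way opens (clockwise or anticlockwise) changes with every start.
- honey_jar: honey jar, bystander, 68 mm wide, 84 mm tall, origin under its foot
- salt_shaker: salt shaker, bystander, 44 mm wide, 90 mm tall, origin under its foot
- spice_jar: spice jar, bystander, 45 mm wide, 106 mm tall, origin under its foot
- teaspoon: teaspoon lying in front of the machine, bystander, 130 mm long (its x), origin under its middle
Mind the look-alikes: they are no part of the job. Of the things like the part that bears cap_center, leave any that is blue, white or yellow; of the rest the larger one is meant.

How it is judged:
On the way, in this order (a step that is already met when the one before it is completed fails the run):
1. the vent knob has clicked past its catch and stands at its far end while the cap is still seated (value of joint vent_knob above 0.6 rad and z of cap_center in the frame of well_mouth below 0.004 m and horizontal distance between cap_center and well_mouth below 0.006 m), for 0.2 s.
2. the cap is off its neck, in the fingers (z of cap_center in the frame of well_mouth above 0.03 m and contact force between the fingers and cap above 0.5 N), for 0.2 s.
At the end, for the whole second after the job is handed in: the fingers hold the cap still and upright (within 20 degrees), its middle 50 to 200 mm above the neck's rim and within 60 mm of the neck's axis, touching nothing else of the machine, and the vent knob stands past its catch (over 0.55 rad) (z of cap_center in the frame of well_mouth between 0.05 and 0.2 m and horizontal distance between cap_center and well_mouth below 0.06 m and angle between cap_center's own z axis and vertical below 0.35 rad and contact force between the fingers and cap above 0.5 N and contact force between cap and soda_maker below 0.1 N and linear speed of cap below 0.05 m/s and value of joint vent_knob above 0.55 rad); the arm keeps its last pose, push and grip.
It fails at once if the honey jar is pushed more than 30 mm or tipped over (distance of honey_jar from where it was at the start of the episode above 0.03 m or angle between honey_jar's own z axis and vertical above 0.5 rad).
It fails at once if the salt shaker is pushed more than 30 mm or tipped over (distance of salt_shaker from where it was at the start of the episode above 0.03 m or angle between salt_shaker's own z axis and vertical above 0.5 rad).
It fails at once if the spice jar is pushed more than 30 mm or tipped over (distance of spice_jar from where it was at the start of the episode above 0.03 m or angle between spice_jar's own z axis and vertical above 0.5 rad).
It fails at once if the teaspoon is pushed more than 30 mm (distance of teaspoon from where it was at the start of the episode above 0.03 m).
It fails at once if the cap is torn or jammed against its neck with brute force (over 150 N) (contact force between cap and soda_maker above 150 N).
It also fails if it takes over 61 s, if anything falls off the work surface, if the arm or the gripper's body presses on something with over 40 N, if the wrist force passes 120 N, or if a joint passes its speed limit or range.

## Working session

There is one attempt and no reset: what is moved stays moved. The work goes in short steps, Python scripts to look and compute and a tool call to move; the robot and the scene stay as the last step left them, time stands still between calls to the robot, and variables do not carry over. Pictures are saved under pics/ and viewed, at most 10 in all, crops included, and the job is handed in when it is done.

Besides the shell and the picture viewer there is one more tool, called in YAML: its name, and indented under it one key for each argument. move_arm: Moves the arm, as the interface text tells. Scaled input: -1 to 1 covers 1 m each way for a shift and 360 degrees each way for a turn. Its arguments: {"type":"object","properties":{"steps":{"type":"array"},"squeeze":{"type":"number"}},"required":["steps"]}

```bash
mkdir -p pics; cat > h.py <<'E'
import numpy as np, cv2
from rig import manip
def ray(im,u,v,z):
    R=np.array(im["R"]);t=np.array(im["t"]);c=-R.T@t
    d=R.T@np.array([(u-im["cx"])/im["fx"],(v-im["cy"])/im["fy"],1])
    return c+d*(z-c[2])/d[2]
def proj(im,X):
    p=np.array(im["R"])@np.array(X)+np.array(im["t"]);return im["fx"]*p[0]/p[2]+im["cx"],im["fy"]*p[1]/p[2]+im["cy"]
E
python3 - <<'E'
from h import *
import pickle
ims={n:manip.get_image(n) for n in("scene","top")}
pickle.dump(ims,open("ims.pkl","wb"))
for n in ims: cv2.imwrite(f"pics/{n}0.png",np.array(ims[n]["pixels"])); print(n,-np.array(ims[n]["R"]).T@ims[n]["t"])
print(manip.get_state())
E
```

```text
scene [-0.23433238 -0.41748797  0.65843877]
top [0.28622795 0.00499015 1.3000846 ]
{'clock': 0.1, 'qpos': array([ 1.03400308e+00,  2.76540610e-01,  1.50600706e+00, -1.00727352e-05,
        1.36069952e+00, -1.21028207e-01]), 'qd': array([ 4.26547999e-05, -1.74560936e-03, -3.44946690e-03,  3.97569164e-04,
       -3.24313511e-05,  1.17260934e-03]), 'effort': array([ 7.11608136e-04, -4.17701054e+01, -2.46406442e+01, -1.38644305e-04,
        5.82359135e-03,  9.67394911e-07]), 'position': array([0.23203193, 0.52562161, 0.24752093]), 'ee_rot': array([-2.62556521e-04,  2.06387373e-01,  9.78470014e-01, -7.84511404e-04]), 'contact_force': array([-0.23433613, -0.61662243, -0.1351576 ]), 'moment': array([ 2.44014931e-05, -1.58815438e-02,  1.16832190e-03]), 'gripper_force': 0.0, 'width': 0.08503440796183676}
```

View pics/top0.png

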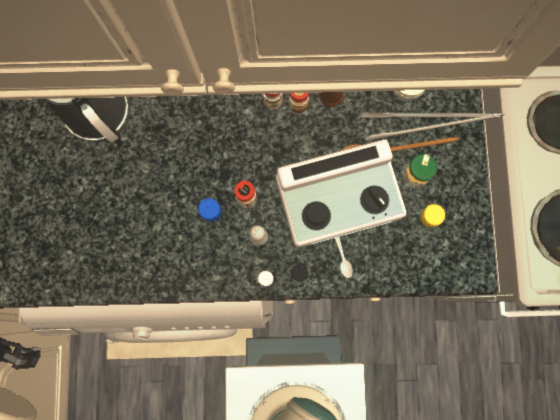

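View pics/scene0.png

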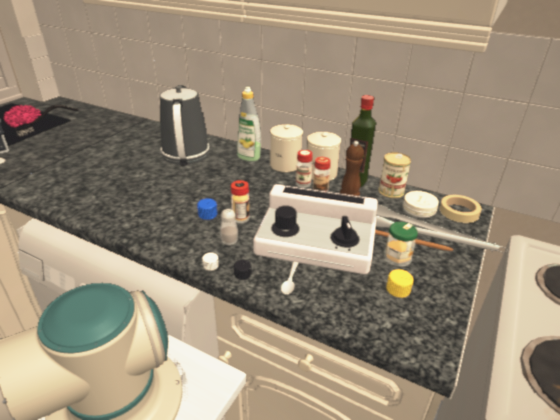

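The scene holds five cap-like things, by pixel in the top view: the black cap on the machine (316,215), a smaller black lid on the worktop (300,272), and blue (209,209), white (265,278) and yellow (433,215) caps. I choose the larger black one, on the machine. The knob is at (375,200).

```bash
python3 - <<'E'
from h import *
import pickle
ims=pickle.load(open("ims.pkl","rb")); 
im=ims["top"];px=np.array(im["pixels"])
def blobs(im,box):
    x0,y0,x1,y1=box;p=np.array(im["pixels"])[y0:y1,x0:x1];m=(p.max(2)<75).astype(np.uint8)
    n,l,s,c=cv2.connectedComponentsWithStats(m)
    return [(s[i][:4]+[x0,y0,0,0],s[i][4],c[i]+[x0,y0]) for i in range(1,n) if s[i][4]>100]
print(blobs(im,(296,192,340,236)),blobs(im,(355,180,395,216)))
print("scene",blobs(ims["scene"],(270,203,302,240)),blobs(ims["scene"],(328,212,362,248)))
c=ray(im,316,215,.112);k=ray(im,375,200,.075);print("cap",c,"knob",k)
# white outline of box: 
hsv=cv2.cvtColor(px,cv2.COLOR_BGR2HSV);m=((px.min(2)>130)).astype(np.uint8);m[:135]=0;m[250:]=0;m[:,:270]=0;m[:,410:]=0
m=cv2.morphologyEx(m,cv2.MORPH_OPEN,np.ones((3,3)))
cs,_=cv2.findContours(m,0,2);q=max(cs,key=cv2.contourArea);r=cv2.minAreaRect(q);print(r,cv2.boxPoints(r))
a=cv2.resize(px[135:285,270:415],None,fx=4,fy=4,interpolation=cv2.INTER_CUBIC)
cv2.imwrite("pics/c1.png",a)
E
```

```text
[(array([303, 202,  27,  27]), np.int32(554), array([315.68050542, 215.32310469]))] [(array([361, 187,  27,  26]), np.int32(460), array([372.8673913 , 199.25434783]))]
scene [(array([273, 207,  25,  29]), np.int32(555), array([285.04144144, 221.51531532]))] [(array([331, 217,  27,  30]), np.int32(438), array([344.43150685, 235.26255708]))]
cap [ 0.48127629 -0.05748357  0.112     ] knob [ 0.51849393 -0.19536957  0.075     ]
((345.481201171875, 210.65464782714844), (71.67581939697266, 115.75833892822266), 74.83554077148438) [[280.24258 191.20529]
 [391.97012 160.92401]
 [410.71982 230.104  ]
 [298.99228 260.38528]]
```

View pics/c1.png

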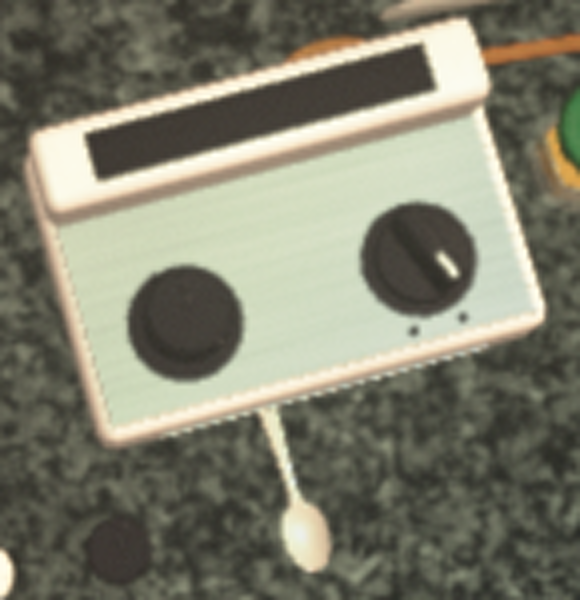

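The crop shows the larger ribbed black cap on the machine, centred at about (316,215). The knob is at about (374,199), its bar running up-left to down-right as expected when closed. The small black lid on the worktop is clearly smaller, so the choice stands. Next I go above the knob.

move_arm:
  steps: [0, 0, -0.19, 0.18, -0.45, 0, 1, 0, 0, -0.19, 0.18, -0.45, 0, 1, 0, 0, -0.19, 0.18, -0.45, 0, 1, 0, 0, -0.19, 0.18, -0.45, 0, 1, 0, 0, -0.19, 0.18, -0.45, 0, 1, 0, 0, -0.19, 0.18, -0.45, 0, 1, 0, 0, -0.19, 0.18, -0.45, 0, 1, 0, 0, -0.19, 0.18, -0.45, 0, 1, 0, 0, -0.19, 0.18, -0.45, 0, 1, 0, 0, -0.19, 0.18, -0.45, 0, 1]

```text
clock: 1.1
position: [0.4128, 0.0732, 0.2482]
ee_rot: [0.0, 0.721, 0.693, -0.0]
contact_force: [0.6, 0.5, 0.4]
width: 0.0852
gripper_force: 0.0
```

move_arm:
  steps: [0, 0, -0.147, 0.107, -0.27, -0.02, 1, 0, 0, -0.147, 0.107, -0.27, -0.02, 1, 0, 0, -0.147, 0.107, -0.27, -0.02, 1, 0, 0, -0.147, 0.107, -0.27, -0.02, 1, 0, 0, -0.147, 0.107, -0.27, -0.02, 1, 0, 0, -0.147, 0.107, -0.27, -0.02, 1, 0, 0, -0.147, 0.107, -0.27, -0.02, 1, 0, 0, -0.147, 0.107, -0.27, -0.02, 1, 0, 0, -0.147, 0.107, -0.27, -0.02, 1, 0, 0, -0.147, 0.107, -0.27, -0.02, 1]

```text
clock: 2.1
position: [0.5188, -0.1926, 0.2285]
ee_rot: [-0.0, 0.954, 0.3, -0.0]
contact_force: [0.2, 0.5, 0.1]
width: 0.085
gripper_force: 0.0
```

```bash
python3 - <<'E'
from h import *
im=manip.get_image("wrist");s=manip.get_state()
print(s["clock"],s["position"],s["ee_rot"],s["qpos"],s["contact_force"])
px=np.array(im["pixels"]).copy()
print(proj(im,[.5187,-.1936,.109]),proj(im,[.482,-.0585,.112]))
for X in ([.5187,-.1936,.109],[.482,-.0585,.112]):
    cv2.circle(px,tuple(int(v) for v in proj(im,X)),3,(0,0,255),-1)
cv2.imwrite("pics/w1.png",px);import pickle;pickle.dump(im,open("w1.pkl","wb"))
E
```

```text
2.15 [ 0.51888249 -0.19262126  0.22864946] [-1.04754076e-05  9.53784039e-01  3.00492929e-01  8.30716666e-05] [-4.81258244e-01  2.55386218e-01  1.58385665e+00  1.37327513e-04
  1.30224726e+00  4.79082799e-01] [0.13193828 0.6069725  0.45192478]
(np.float64(281.7245477934616), np.float64(208.89103009987556)) (np.float64(78.35905580906973), np.float64(139.2052818397929))
```

View pics/w1.png

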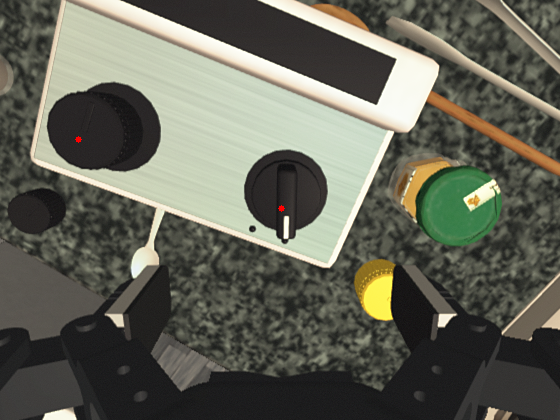

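The wrist view shows the bar vertical in the image, so the tool is already aligned. The bar runs from about (286,163) to (286,241), and the cap's top disc is centred near (86,130). Both are a few pixels off my prediction, so I convert them.

```bash
python3 - <<'E'
from h import *
import pickle
im=pickle.load(open("w1.pkl","rb"))
k=ray(im,287,202,.109);c=ray(im,86,130,.112);d=k-c
print(k,c,np.hypot(*d[:2]),"yaw",np.arctan2(-d[1],-d[0])-np.pi/2)
a=ray(im,287,168,.109);b=ray(im,285.5,238,.109);print("bar",np.linalg.norm(a-b),np.arctan2(*(a-b)[[1,0]]))
p=np.array(im["pixels"]);cv2.imwrite("pics/c2.png",cv2.resize(p[70:260,35:335],None,fx=2.6,fy=2.6,interpolation=2))
E
```

```text
[ 0.52477952 -0.19374411  0.109     ] [ 0.49008777 -0.05986725  0.112     ] 0.1382987112076739 yaw 0.2535546356558229
bar 0.04956499754366892 0.5949546405395489
```

View pics/c2.png

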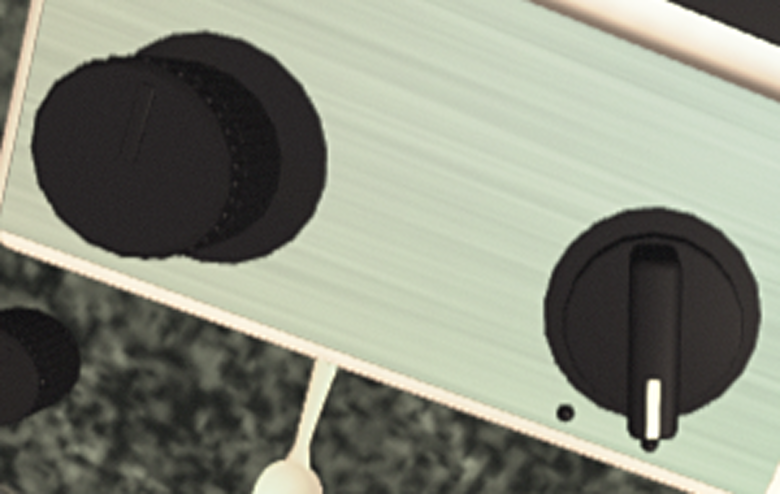

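The bar's top is centred near (287,204), and the cap's top disc near (86,130.5). That puts the knob at about (0.522,-0.193) and the cap at about (0.489,-0.060). I go down and pinch the bar.

move_arm:
  steps: [0, 0, 0, 0.003, 0, -0.04, 0.1, 0, 0, 0, 0.003, 0, -0.08, 0.1, 0, 0, 0, 0.003, 0, -0.105, 0.1, 0, 0, 0, 0.003, 0, -0.12, 0.1, 0, 0, 0, 0.003, 0, -0.128, 0.1, 0, 0, 0, 0.003, 0, -0.128, 0.1, 0, 0, 0, 0.003, 0, -0.128, -0.8, 0, 0, 0, 0.003, 0, -0.128, -0.8, 0, 0, 0, 0.003, 0, -0.128, -0.8, 0, 0, 0, 0.003, 0, -0.128, -0.8]
  squeeze: 50

```text
clock: 3.15
position: [0.5231, -0.1943, 0.1017]
ee_rot: [0.001, 0.954, 0.299, 0.001]
contact_force: [-0.4, 0.6, 6.9]
width: 0.0129
gripper_force: 50.2
```

The bar is gripped, so I turn it clockwise, slightly past 40 degrees.

move_arm:
  steps: [0, 0, -0.015, 0, 0, 0, -0.8, 0, 0, -0.03, 0, 0, 0, -0.8, 0, 0, -0.045, 0, 0, 0, -0.8, 0, 0, -0.06, 0, 0, 0, -0.8, 0, 0, -0.075, 0, 0, 0, -0.8, 0, 0, -0.09, 0, 0, 0, -0.8, 0, 0, -0.105, 0, 0, 0, -0.8, 0, 0, -0.113, 0, 0, 0, -0.8, 0, 0, -0.113, 0, 0, 0, -0.8, 0, 0, -0.113, 0, 0, 0, -0.8]
  squeeze: 70

```text
clock: 4.15
position: [0.5232, -0.1948, 0.1018]
ee_rot: [0.001, 0.999, -0.051, 0.001]
contact_force: [-0.3, -0.1, 6.2]
width: 0.0127
gripper_force: 71.7
```

```bash
python3 - <<'E'
from h import *
s=manip.get_state()
q=s["ee_rot"];print("bar yaw",2*np.arctan2(q[2],q[1]),s["position"],s["moment"],s["contact_force"],s["width"],s["qpos"])
E
```

```text
bar yaw -0.10179983597539469 [ 0.52321714 -0.19484062  0.10178555] [-0.13302189  0.0303357  -0.15404444] [-0.33567683 -0.11685187  6.21395812] 0.012670066892412433 [-4.80756168e-01  3.70247917e-01  1.75959380e+00 -6.56277216e-04
  1.00829888e+00  1.19218903e+00]
```

The knob turned through to its end: the bar yaw is -0.10 as expected, and the grip did not slip. I release it, rise, and go over the cap.

move_arm:
  steps: [0, 0, 0, 0, 0, 0, 0, 0, 0, 0, 0, 0, 0, 0, 0, 0, 0, 0, 0, 0.02, 0, 0, 0, 0, 0, 0, 0.06, 0.2, 0, 0, 0, 0, 0, 0.1, 1, 0, 0, 0, -0.006, 0.02, 0.13, 1, 0, 0, 0.02, -0.012, 0.05, 0.13, 1, 0, 0, 0.05, -0.024, 0.09, 0.13, 1, 0, 0, 0.08, -0.034, 0.135, 0.13, 1, 0, 0, 0.11, -0.034, 0.135, 0.13, 1]

```text
clock: 5.15
position: [0.4857, -0.0541, 0.2302]
ee_rot: [-0.002, 0.971, 0.24, -0.001]
contact_force: [-0.7, -0.4, -0.2]
width: 0.0857
gripper_force: 0.0
```

move_arm:
  steps: [0, 0, 0, 0, 0, 0, 1, 0, 0, 0, 0, 0, 0, 1, 0, 0, 0, 0, 0, 0, 1, 0, 0, 0, 0, 0, 0, 1, 0, 0, 0, 0, 0, 0, 1, 0, 0, 0, 0, 0, 0, 1, 0, 0, 0, 0, 0, 0, 1, 0, 0, 0, 0, 0, 0, 1, 0, 0, 0, 0, 0, 0, 1, 0, 0, 0, 0, 0, 0, 1]

```text
clock: 6.15
position: [0.4883, -0.0589, 0.2304]
ee_rot: [0.0, 0.972, 0.235, 0.0]
contact_force: [1.0, 0.5, -0.9]
width: 0.0852
gripper_force: 0.0
```

```bash
python3 - <<'E'
from h import *
im=manip.get_image("wrist");s=manip.get_state()
print(s["clock"],s["position"],2*np.arctan2(*s["ee_rot"][[2,1]]),s["qpos"])
px=np.array(im["pixels"]).copy();print(proj(im,[.489,-.06,.112]))
cv2.imwrite("pics/w2.png",px);import pickle;pickle.dump(im,open("w2.pkl","wb"))
E
```

```text
6.2 [ 0.48828099 -0.05894782  0.23036256] 0.47406890376115013 [-2.61665271e-01  1.62042312e-01  1.70418712e+00 -8.45476983e-05
  1.27522896e+00  8.35086774e-01]
(np.float64(282.2297764137608), np.float64(208.1582586202413))
```

View pics/w2.png

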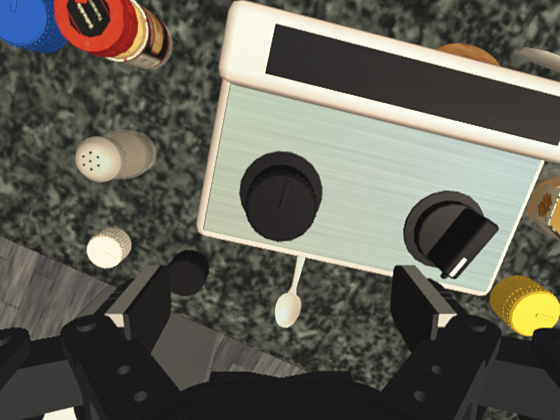

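The knob is clearly turned: its bar now lies towards (465,242). The cap is still seated, its top disc centred near (284,203), and the fingers have clear space. I work out the correction.

```bash
python3 - <<'E'
from h import *
import pickle
im=pickle.load(open("w2.pkl","rb"));p=np.array(im["pixels"])
m=(p[140:250,232:330].max(2)<75).astype(np.uint8);x,y,w,h=cv2.boundingRect(max(cv2.findContours(m,0,2)[0],key=cv2.contourArea))
print(x+232,y+140,w,h)
bot=y+140+h
for v in(bot-39,203): print(ray(im,284,v,.112))
E
```

```text
240 152 82 90
[ 0.49279325 -0.05940145  0.112     ]
[ 0.49279325 -0.05940145  0.112     ]
```

Working from the knob axis found by touch, the cap is at (0.4885,-0.059), almost under the tool. I go down and close lightly.

move_arm:
  steps: [0, 0, 0, 0.001, 0, -0.04, 1, 0, 0, 0, 0.001, 0, -0.08, 1, 0, 0, 0, 0.001, 0, -0.11, 1, 0, 0, 0, 0.001, 0, -0.125, 1, 0, 0, 0, 0.001, 0, -0.136, 1, 0, 0, 0, 0.001, 0, -0.136, 1, 0, 0, 0, 0.001, 0, -0.136, 0, 0, 0, 0, 0.001, 0, -0.136, 0, 0, 0, 0, 0.001, 0, -0.136, 0, 0, 0, 0, 0.001, 0, -0.136, 0]
  squeeze: 25

```text
clock: 7.2
position: [0.4901, -0.0591, 0.0955]
ee_rot: [0.001, 0.972, 0.235, 0.001]
contact_force: [-0.7, 0.6, 4.8]
width: 0.0492
gripper_force: 25.7
```

```bash
cat > st.py <<'E'
from h import *
s=manip.get_state();q=s["ee_rot"]
print(s["clock"],s["position"].round(4),"yaw",round(2*np.arctan2(q[2],q[1]),3),"F",s["contact_force"].round(1),"M",s["moment"].round(2),s["width"],s["gripper_force"],s["qpos"][5])
E
python3 st.py
```

```text
7.2 [ 0.4901 -0.0591  0.0955] yaw 0.474 F [-0.7  0.6  4.8] M [ 0.19  0.06 -0.  ] 0.0492011323068341 25.654619510751218 0.8356219537968709
```

move_arm:
  steps: [0, 0, 0.01, 0, 0, 0, 0, 0, 0, 0.02, 0, 0, 0, 0, 0, 0, 0.03, 0, 0, 0, 0, 0, 0, 0.04, 0, 0, 0, 0, 0, 0, 0.05, 0, 0, 0, 0, 0, 0, 0.055, 0, 0, 0, 0, 0, 0, 0.055, 0, 0, 0, 0, 0, 0, 0.055, 0, 0, 0, 0, 0, 0, 0.055, 0, 0, 0, 0, 0, 0, 0.055, 0, 0, 0, 0]

```text
clock: 8.2
position: [0.4905, -0.0574, 0.0955]
ee_rot: [-0.001, 0.918, 0.396, 0.002]
contact_force: [1.1, 5.8, 6.5]
width: 0.0496
gripper_force: 27.1
```

```bash
python3 st.py
```

```text
8.2 [ 0.4905 -0.0574  0.0955] yaw 0.815 F [1.1 5.8 6.5] M [ 0.82 -0.12 -0.78] 0.0495593963853814 27.107879044488072 0.4921875826624092
```

Turning anticlockwise met a firm stop (resisting moment -0.78 N m), so clockwise opens. I turn that way.

move_arm:
  steps: [0, 0, -0.022, 0, 0, 0, 0, 0, 0, -0.044, 0, 0, 0, 0, 0, 0, -0.066, 0, 0, 0, 0, 0, 0, -0.088, 0, 0, 0, 0, 0, 0, -0.11, 0, 0, 0, 0, 0, 0, -0.132, 0, 0, 0, 0, 0, 0, -0.154, 0, 0, 0, 0, 0, 0, -0.176, 0, 0, 0, 0, 0, 0, -0.195, 0, 0, 0, 0, 0, 0, -0.195, 0, 0, 0, 0]

```text
clock: 9.2
position: [0.4895, -0.0593, 0.0954]
ee_rot: [0.0, 0.979, -0.202, 0.001]
contact_force: [-1.0, -0.1, 5.5]
width: 0.0494
gripper_force: 27.0
```

```bash
python3 st.py
```

```text
9.2 [ 0.4895 -0.0593  0.0954] yaw -0.407 F [-1.  -0.1  5.5] M [-0.01  0.28  0.03] 0.04942412850270925 26.990520413964987 1.717254516576002
```

Free all the way through 1.22 rad. I add a touch more turn, firm up the grip and test a gentle lift.

move_arm:
  steps: [0, 0, -0.006, 0, 0, 0, 0, 0, 0, -0.01, 0, 0, 0, 0, 0, 0, -0.01, 0, 0, 0, 0, 0, 0, -0.01, 0, 0, 0, 0, 0, 0, -0.01, 0, 0, 0.001, 0, 0, 0, -0.01, 0, 0, 0.002, 0, 0, 0, -0.01, 0, 0, 0.004, 0, 0, 0, -0.01, 0, 0, 0.006, 0, 0, 0, -0.01, 0, 0, 0.008, 0, 0, 0, -0.01, 0, 0, 0.008, 0]
  squeeze: 40

```text
clock: 10.2
position: [0.4894, -0.0592, 0.1027]
ee_rot: [0.0, 0.973, -0.232, 0.0]
contact_force: [-0.1, -0.6, 0.5]
width: 0.0491
gripper_force: 41.7
```

```bash
python3 st.py
```

```text
10.2 [ 0.4894 -0.0592  0.1027] yaw -0.468 F [-0.1 -0.6  0.5] M [-0.12 -0.15  0.03] 0.04912069738061644 41.72347420826554 1.7781651203290298
```

It rose 7 mm without resistance, so the lugs are clear. I lift straight up.

move_arm:
  steps: [0, 0, 0, 0, 0, 0.01, 0, 0, 0, 0, 0, 0, 0.02, 0, 0, 0, 0, 0, 0, 0.03, 0, 0, 0, 0, 0, 0, 0.045, 0, 0, 0, 0, 0, 0, 0.06, 0, 0, 0, 0, 0, 0, 0.075, 0, 0, 0, 0, 0, 0, 0.09, 0, 0, 0, 0, 0, 0, 0.095, 0, 0, 0, 0, 0, 0, 0.095, 0, 0, 0, 0, 0, 0, 0.095, 0]

```text
clock: 11.2
position: [0.4887, -0.0587, 0.1971]
ee_rot: [-0.0, 0.973, -0.232, -0.001]
contact_force: [0.1, 0.1, -0.0]
width: 0.0493
gripper_force: 42.9
```

```bash
python3 st.py; python3 - <<'E'
from h import *
a=np.array(manip.get_image("scene")["pixels"])[120:320,200:460];b=np.array(manip.get_image("wrist")["pixels"])
cv2.imwrite("pics/f.png",np.hstack([cv2.resize(a,(400,308)),cv2.resize(b,(400,308))]))
E
```

```text
11.2 [ 0.4887 -0.0587  0.1971] yaw -0.468 F [ 0.1  0.1 -0. ] M [0.05 0.01 0.04] 0.04929436782004406 42.862575240433216 1.7781111110071721
```

View pics/f.png

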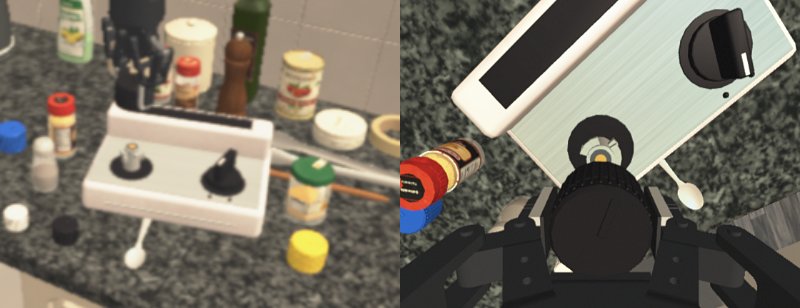

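The left view shows the bare steel neck at (130,158) and the knob turned at (222,175). The right view shows the cap upright in the jaws at (605,220). The bystanders have not moved, so I hand in.

```bash
python3 -c "
from rig import manip
print(manip.sign_off())"
```

```text
the job is handed in; nothing more can be done
None
```

The job is handed in with no verdict shown: the vent knob is clicked over to its far end, and the cap (which opened clockwise) is held upright about 10 cm above its neck, with nothing round the machine visibly moved.

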